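# Hang the plate gripper beside the turner on one hook

## Robot

A 7-joint arm with a two-finger parallel gripper is mounted at the origin on the work surface. World frame = base frame: x ahead of the robot, y to its left, z up, the work surface at z = 0. Lengths are in m, angles in rad, forces in N, time in s.
With the tool pointing down it reaches from about 0.4 to 0.9 m from the base axis. Payload 5.5 kg.
Tool frame: the origin (TCP) lies midway between the tips of the shut fingers; the grasp point (between the pads) lies behind it (env.grip_point_offset is the z of the grasp point in the tool frame, in m); z points along the fingers, y is the line along which they close (so a half turn about z gives the same grasp; the last joint's range is limited). The gripper opens to 92 mm and grips with 3 to 60 N. Pads are 19 mm wide; open, the fingers measure 130 mm over their backs; the gripper's body (75 mm by 190 mm) begins 47 mm behind the grasp point.
Start: joints at [0.263, 0.501, -0.427, 1.55, 0.221, 1.138, -0.21], TCP at [0.65, 0, 0.227] pointing down, gripper open.
Joint ranges: [-2.88, 2.88], [-0.31, 2.03], [-1.54, 1.56], [0.2, 2.42], [-1.41, 4.55], [0.19, 2.02], [-2.57, 2.57]. Speed limits (rad/s): [2.57, 2.57, 3.14, 3.14, 3.14, 3.14, 3.14].

## Interface

Orientations are given as [roll, pitch, yaw] about the fixed x, y, z axes, in that order (R = Rz(yaw) Ry(pitch) Rx(roll)).
In Python, from plant import env, vision, order gives the robot as it stands.
- The arm moves only by the tool servo_tool, never from a script. Its argument "deltas" is a list of rows, each a list of 2 entries, a list of its own where there are three numbers: the shift along the world's x, y, z in m, then the turn about the world's z in rad. A call has 1 to 8 rows; each row is the pose to reach, as a shift and turn from the pose commanded when the call began; what a row does not reach only later rows make up. A row lasts 1/10 s, in which the tool goes at most 50 mm and 8.59 degrees, less where a joint would pass 70% of its speed; a pose out of reach is approached as far as the arm can. A call with a gripper value outside its range is refused whole. "claw" is the opening in per cent of the stroke, from 0 (shut) to 100 (fully open), set as the call begins (left out, the last holds). The fingers move at their own pace and stop on an object; the grip force is fixed at half the most. Time passes only in rows, so rows that repeat a pose let the fingers close. It gives the time, the measured TCP pose, the force, the opening and the grip force at its end, in the units of the state.
- env.observe(): the state, without advancing time (a new reading comes with each control period).
- vision.grab_frame(name): name is "scene" or "side" or "wrist"; returns a dict with "img" (480x640x3 uint8, red, green, blue), "fx", "fy", "cx", "cy" (pixels), "R" (3x3) and "t" (3): a world point X has camera coordinates R X + t. Camera axes: x right, y down, z forward; pixel columns grow to the right and rows downward; lengths in m; the calibration is good to about 2 mm. A picture is of the moment at which its call begins. There is no depth.
- order.close_job(): hands the job in; it is judged then, once.
Trained networks look in a picture, given as the dict that the camera call returned (one of the last four; its "shot" number tells which), for a name from the list of things; names that differ only in an ending like _2 or _b are one class to them, and where a whole thing is asked for, a point or a joint stands for the part that bears it (a point fixed in the world has none). Each returns a list of dicts, best first, with "score" (0 to 1); they miss things now and then, are a little off and sometimes report something else, mostly with a low value. They report only what shows in the picture. A call takes as long as a camera call. They do not tell look-alikes from the thing itself.
- vision.cut_out(picture, query): "pixels" (480x640 bool, what is visible of it) and "at" ([column, row] in pixels, amid what is visible of it).
The state is a dict: "t": time; "joints": joint angles; "joint_velocities": joint speeds; "tau": joint torques, N m; "tool_pos": TCP position; "ee_rot": TCP orientation; "contact_force": force on the tool from outside, world axes, zero at the start; "torque": the same for the moment, N m; "finger_gap": opening from 0.0 (shut) to 1.0 (fully open); "finger_force": force on a finger pad.
Only numpy, scipy, OpenCV 4.12 (cv2) and the standard library are available. Lean on these libraries where they do the work, as an engineer would, in place of code of your own. Each camera call takes 0.05 s, during which the arm holds its last target. There are 200 camera calls.

## Task

Hang the stainless plate gripper by its handle opening on the flat hook prong where the slotted turner already hangs, in the gap between the upturned lip and the turner. Then, with the plate gripper's handle bar down on the prong and using it as the pusher, slide the turner back along the prong until it is pressed gently but surely (about 8 N, never 18 N) into the sprung rubber buffer, whose position you must feel for; hold that a moment, ease off and let go, so that both hang level side by side. Do not lift the turner off or ram the hook, and leave the other crockery where it stands.

Things in the scene. Friction and masses are not known exactly. Their poses are not given: they have to be found in the camera images.
- clip_grip (a point): Centre of the grip stud on top of the stainless plate gripper, 172 mm above its feet. z up, x through the handle opening, y along the handle bar; a half turn about z makes no difference. Stud 12 (x) x 24 (y) x 34 mm tall. Right under it the handle bar: 12 (x) x 92 (y) x 10 mm, underside 27 mm below this point. Below the bar the opening: 76 mm wide (y), 41 mm tall.
- clip: Plate gripper, rigid, 0.22 kg (+-30 %), standing upright; origin between its feet, 172 mm below the stud's centre, same axes. The squeeze lever (10 mm thick in x, 108 in y) closes the handle opening below, at 96 to 104 mm height; from it two side arms go down to two jaw bars, its feet, 66 mm long in x, at y = +-52 mm.
- hook_seat (a point): Point on the top face of the hook's flat prong (20 wide, 6 thick, level, 200 mm above the deck), mid-width, at the inner face of the upturned lip at its free end. x runs along the prong from lip to post, y across, z up. Lip: x -6 to 0 mm, rising 14 mm above the top face; nothing on the stand is higher. Post face at x = 147 mm.
- hook: Fixed hook stand; origin under its base plate (160 x 130 mm), same axes; seat point at x -97, z 200 mm. A stop clamped on the prong has a rubber buffer facing the lip, 20 mm wide, 10 mm high over the prong; its face is 80 to 112 mm from the seat point, unreported: feel for it. Sprung, about 2.5 N/mm, bottoms hard at 5 mm (12.5 N).
- turner_bar (a point): Centre of the top bar of the slotted turner that hangs on the prong: 12 mm along the prong (x), 52 across (y), 8 tall; underside rests on the prong, 4 mm below this point. At the start 31 to 45 mm are free between lip and bar. Sliding it along the prong takes under 3 N.
- turner: Stainless turner, 0.12 kg (+-30 %), hanging loose by its eye (40 wide, 30 mm tall, under the top bar). Origin at the middle of the blade's lower edge, 154 mm below the bar's centre, same axes. Shaft and blade (64 mm wide) are thinner than the bar and fit between the plate gripper's side arms.
- steamer: Bystander: two-tier bamboo steamer with lid, 155 mm across, 148 mm tall; origin at the centre of its underside.
- teapot: Bystander: white ceramic teapot, body 124 mm across, 122 mm tall, spout to its +y; origin at the centre of its underside.
- jar: Bystander: empty glass jar with screw lid, 76 mm across, 110 mm tall; origin at the centre of its underside.
- bowl: Bystander: red plastic bowl, 120 mm across, 55 mm tall; origin at the centre of its underside.
Things that resemble listed ones, but are neither listed nor needed, are in the scene too. Of the things like the turner, leave any that is red; of the rest the larger one is meant. Several things look just like the clip: the one meant starts farthest from the robot's base.

How it is judged:
On the way, in this order (a step that is already met when the one before it is completed fails the run):
1. the plate gripper's handle bar is over the prong between lip and turner, within 8 mm of the prong's top (x of clip_grip in the frame of hook_seat between 0.004 and 0.05 m and y of clip_grip in the frame of hook_seat between -0.02 and 0.02 m and z of clip_grip in the frame of hook_seat between 0.022 and 0.035 m), for 0.1 s.
2. the gripper, down on the prong, presses the turner with more than 4 N for 0.3 s, well along the prong (contact force between clip and turner above 4 N and x of turner_bar in the frame of hook_seat above 0.065 m and z of clip_grip in the frame of hook_seat between 0.022 and 0.035 m and z of turner_bar in the frame of hook_seat between -0.003 and 0.011 m), for 0.3 s.
At the end, for the whole second after the job is handed in: Both hang at rest, bars down on the prong (within 5 mm), centred across it within 18 mm, tilted under 0.15 rad; from the lip the turner's bar is over 60 mm and the plate gripper's over 40 mm away; the bars' centres are at most 24 mm apart in plan (12 when touching) (x of clip_grip in the frame of hook_seat above 0.04 m and y of clip_grip in the frame of hook_seat between -0.02 and 0.02 m and z of clip_grip in the frame of hook_seat between 0.022 and 0.032 m and y of turner_bar in the frame of hook_seat between -0.018 and 0.018 m and z of turner_bar in the frame of hook_seat between -0.001 and 0.009 m and x of turner_bar in the frame of hook_seat above 0.06 m and horizontal distance between clip_grip and turner_bar below 0.024 m and angle between each of clip_grip, turner_bar's own z axis and vertical below 0.15 rad and linear speed of each of clip, turner below 0.03 m/s).
It fails at once if the turner is pressed by the plate gripper with more than 18 N (contact force between clip and turner above 18 N).
It fails at once if the plate gripper is rammed on the hook stand with more than 60 N (contact force between clip and hook above 60 N).
It fails at once if the turner is lifted off the prong by more than 12 mm or falls (z of turner_bar in the frame of hook_seat above 0.016 m or z of turner_bar in the frame of hook_seat below -0.012 m).
It fails at once if a bystander is moved more than 20 mm (distance of any of steamer, teapot, jar, bowl from where it was at the start of the episode above 0.02 m).
It also fails if it takes over 61 s, if anything falls off the work surface, if the arm or the gripper's body presses on something with over 40 N, if the wrist force passes 120 N, or if a joint passes its speed limit or range.

## Working session

There is one attempt and no reset: what is moved stays moved. The work goes in short steps, Python scripts to look and compute and a tool call to move; the robot and the scene stay as the last step left them, time stands still between calls to the robot, and variables do not carry over. Pictures are saved under pics/ and viewed, at most 12 in all, crops included, and the job is handed in when it is done.

Besides the shell and the picture viewer there is one more tool, called after "Call:" as name(argument=value, ...), one argument or row to a line, values as JSON. servo_tool: Moves the arm, as the interface text tells. Its arguments: {"type":"object","properties":{"deltas":{"type":"array"},"claw":{"type":"number"}},"required":["deltas"]}

```bash
ls; mkdir -p pics
cat > h.py <<'E'
import numpy as np, cv2
from plant import env, vision, order
def grab(n,save=None):
    f=vision.grab_frame(n)
    if save: cv2.imwrite('pics/'+save,cv2.cvtColor(f['img'],cv2.COLOR_RGB2BGR))
    return f
def proj(f,X):
    c=np.asarray(f['R'])@np.asarray(X,float)+np.asarray(f['t']); return np.array([f['fx']*c[0]/c[2]+f['cx'],f['fy']*c[1]/c[2]+f['cy']])
def ray(f,p):
    R=np.asarray(f['R']);o=-R.T@np.asarray(f['t']);d=R.T@np.array([(p[0]-f['cx'])/f['fx'],(p[1]-f['cy'])/f['fy'],1]);return o,d/np.linalg.norm(d)
def atz(f,p,z):
    o,d=ray(f,p);return o+d*(z-o[2])/d[2]
def tri(obs):
    A=np.zeros((3,3));b=np.zeros(3);L=[]
    for f,p in obs:
        o,d=ray(f,p);P=np.eye(3)-np.outer(d,d);A+=P;b+=P@o;L.append((o,P))
    X=np.linalg.solve(A,b);return X,[round(float(np.linalg.norm(P@(X-o))),4) for o,P in L]
E
python3 - <<'E'
from h import *
s=env.observe();print(s,env.grip_point_offset)
for n in("scene","side"):
    f=grab(n,n+"0.png");print(n,f['fx'],-np.asarray(f['R']).T@f['t'])
    for q in("clip","hook","turner","steamer","teapot","jar","bowl"):
        print(q,[(round(d['score'],2),np.round(d['at']).tolist(),int(d['pixels'].sum())) for d in vision.cut_out(f,q)])
E
```

```text
pics
{'t': 0.0, 'joints': array([ 0.26318212,  0.50184717, -0.4267766 ,  1.55143804,  0.22080669,
        1.13830553, -0.21030828]), 'joint_velocities': array([-4.17202089e-04,  1.10536960e-03,  1.15950444e-03, -5.63042204e-04,
        4.89614113e-05,  1.38348422e-03,  2.35993093e-04]), 'tau': array([-1.62834690e-04, -5.66597199e+01, -5.81602022e+00, -2.79113513e+01,
       -6.85700797e-02,  3.08415934e-02,  1.78752666e-04]), 'tool_pos': array([ 6.49302312e-01, -4.44122107e-05,  2.25682474e-01]), 'ee_rot': array([-3.13965183e+00, -5.34173274e-05,  1.57084835e+00]), 'contact_force': array([-0.07417991, -0.29717305, -0.01702565]), 'torque': array([ 0.04160815, -0.04770024, -0.00830374]), 'finger_force': 0.0, 'finger_gap': 0.9994881115626596} -0.0188
scene 574.5685526011953 [ 1.06557215 -0.64612584  0.97207753]
clip [(0.8, [371.0, 235.0], 263), (0.74, [351.0, 126.0], 225), (0.43, [253.0, 299.0], 1046)]
hook [(0.92, [273.0, 351.0], 5280), (0.7, [306.0, 416.0], 4505)]
turner [(0.92, [252.0, 298.0], 926), (0.76, [165.0, 337.0], 993), (0.74, [308.0, 286.0], 428)]
steamer [(0.88, [472.0, 230.0], 5225)]
teapot [(0.86, [306.0, 416.0], 4457)]
jar [(0.85, [414.0, 316.0], 2094)]
bowl [(0.57, [285.0, 244.0], 1852)]
side 460.08884607509987 [0.42997436 0.65561589 0.97810319]
clip [(0.96, [400.0, 394.0], 1138), (0.89, [298.0, 311.0], 716), (0.65, [346.0, 177.0], 355)]
hook [(0.56, [328.0, 209.0], 1951), (0.27, [300.0, 314.0], 703)]
turner [(0.93, [375.0, 157.0], 353), (0.79, [343.0, 178.0], 371), (0.53, [324.0, 222.0], 46), (0.23, [272.0, 189.0], 222)]
steamer [(0.96, [208.0, 354.0], 5867)]
teapot [(0.72, [275.0, 187.0], 151)]
jar [(0.82, [237.0, 249.0], 1256), (0.37, [372.0, 264.0], 1572)]
bowl [(0.78, [374.0, 264.0], 1658)]
```

View pics/scene0.png

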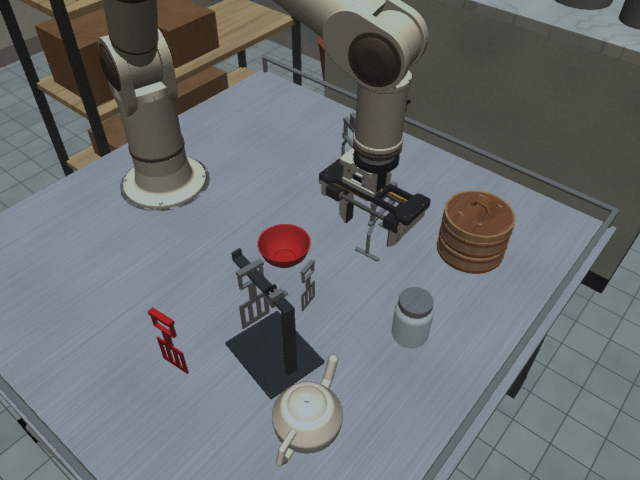

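View pics/side0.png

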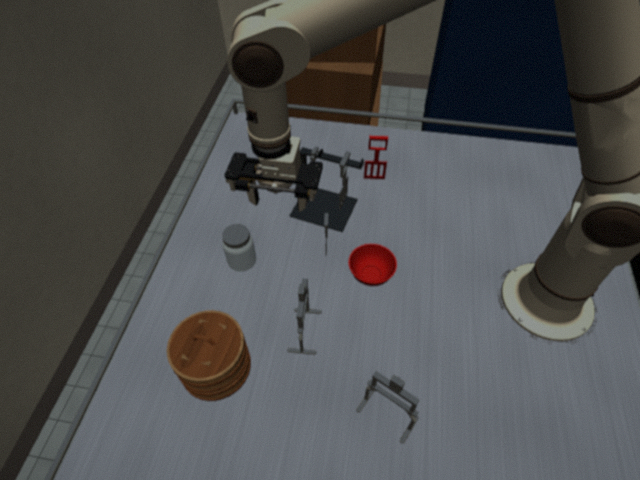

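The scene shows the hook with its lip at about (237,253) and post at about (290,305), the turner hanging at about (250,268), a small look-alike at (308,286) and a red one at (165,337). The side view shows two clips, at about (302,315) and (393,400). I'll zoom in on these next.

Run:
```python
import cv2,numpy as np
a=cv2.imread('pics/scene0.png');b=cv2.imread('pics/side0.png')
def c(i,x,y,w,h,s):return cv2.resize(i[y:y+h,x:x+w],None,fx=s,fy=s,interpolation=cv2.INTER_CUBIC)
L=c(a,220,240,100,75,4);R=c(b,280,135,100,75,4);L2=c(b,265,270,100,75,4)
R2=c(a,325,100,100,75*2,2); 
o=np.zeros((600,800,3),np.uint8);o[:300,:400]=L;o[:300,400:]=R;o[300:,:400]=L2;o[300:,400:600]=R2
cv2.imwrite('pics/z.png',o)
```

```text
(no output)
```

View pics/z.png

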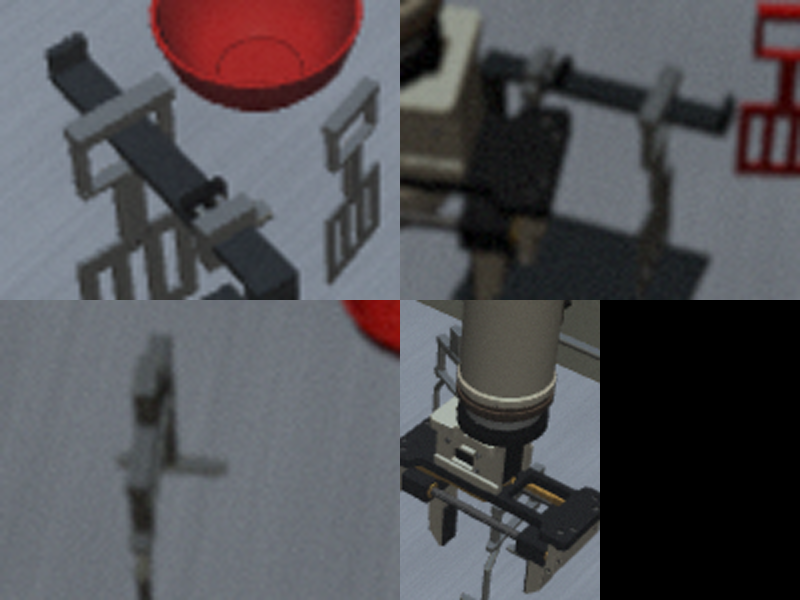

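The crops show the turner bar at scene (250,266) / side (345,157), the lip at scene (237,250) / side (362,160), and the buffer stop further along the prong. The candidate clip's stud top is at side (305,281).

Run:
```python
from h import *
a=grab("scene");b=grab("side")
print('bar',tri([(a,(250.5,265.8)),(b,(345,157))]))
print('lip',tri([(a,(237,250.5)),(b,(361.8,160))]))
print('lip z.214',atz(a,(237,250.5),.214),atz(b,(361.8,160),.214))
print('prong-post corner z.2 scene',atz(a,(220+283/4,240+270/4),.2))
print('bar ends',atz(a,(220+67/4,240+130/4),.208),atz(a,(220+175/4,240+85/4),.208))
print('clipA stud',atz(b,(305.5,281),.189),'feet',atz(b,(302,351.5),.008),atz(b,(315,311.5),.008),'footends',atz(b,(288,351),.008),atz(b,(316,352),.008))
print('clipB',atz(b,(397,381),.189))
for n,f in(('a',a),('b',b)):
  for q in("clip","turner"):
    for d in vision.cut_out(f,q):
        ys,xs=np.nonzero(d['pixels']);print(n,q,round(d['score'],2),d['at'],xs.min(),xs.max(),ys.min(),ys.max(),atz(f,d['at'],.1))
w=grab("wrist","w0.png");print([(d['score'],d['at']) for d in vision.cut_out(w,"clip")],-np.asarray(w['R']).T@w['t'])
```

```text
bar (array([ 0.53102985, -0.19329457,  0.21103689]), [0.0017, 0.0017])
lip (array([ 0.48869128, -0.18476007,  0.21512651]), [0.0017, 0.0017])
lip z.214 [ 0.48972115 -0.18378659  0.214     ] [ 0.48742908 -0.18739482  0.214     ]
prong-post corner z.2 scene [ 0.64439858 -0.21025007  0.2       ]
bar ends [ 0.52354063 -0.21821454  0.208     ] [ 0.54120326 -0.16782531  0.208     ]
clipA stud [0.55861352 0.16183126 0.189     ] feet [0.55929102 0.23408647 0.008     ] [0.54900531 0.12928039 0.008     ] footends [0.59059462 0.23822064 0.008     ] [0.52804963 0.22996052 0.008     ]
clipB [0.36010213 0.33866478 0.189     ]
a clip 0.59 [345.8, 127.3] 342 355 114 152 [0.2977712  0.39020851 0.1       ]
a clip 0.55 [369.9, 223.7] 355 394 183 259 [0.56737713 0.13188999 0.1       ]
a clip 0.31 [251.5, 295.0] 237 268 260 326 [ 0.51088093 -0.1802323   0.1       ]
a turner 0.69 [252.7, 299.0] 237 268 260 326 [ 0.51968106 -0.18584255  0.1       ]
a turner 0.69 [167.4, 340.8] 149 187 308 371 [ 0.46985367 -0.35478115  0.1       ]
a turner 0.55 [307.3, 282.9] 301 314 260 307 [ 0.5737321  -0.08662228  0.1       ]
a turner 0.31 [372.1, 227.1] 357 396 181 260 [0.5774672  0.12630005 0.1       ]
b clip 0.74 [401.6, 394.1] 358 418 373 442 [0.3416467  0.32712296 0.1       ]
b clip 0.67 [302.0, 310.1] 288 319 278 354 [0.56605905 0.18054338 0.1       ]
b turner 0.67 [345.9, 174.9] 339 350 152 208 [ 0.53141547 -0.24719362  0.1       ]
b turner 0.61 [375.7, 163.1] 364 387 136 179 [ 0.45643787 -0.3069133   0.1       ]
b turner 0.5 [326.2, 224.6] 324 327 213 239 [ 0.55475845 -0.06520641  0.1       ]
[(0.88, [198.9, 32.5])] [0.65085154 0.08509898 0.38529763]
```

Call:
servo_tool(
  deltas=[
    [[-0.03,0.02,0.03],0],
    [[-0.06,0.05,0.06],0],
    [[-0.09,0.07,0.08],0],
    [[-0.09,0.07,0.08],0],
    [[-0.09,0.07,0.08],0],
  ],
)

```text
t: 1.7
tool_pos: [0.5601, 0.0706, 0.3079]
ee_rot: [3.139, 0.001, 1.572]
contact_force: [1.1, -0.9, -0.1]
finger_gap: 1.001
finger_force: 0.0
```

Run:
```python
from h import *
w=grab("wrist","w1.png");a=grab("scene","s1.png");b=grab("side","b1.png")
for n,f in(('w',w),('a',a),('b',b)):
  for d in vision.cut_out(f,"clip"):
    ys,xs=np.nonzero(d['pixels']);print(n,round(d['score'],2),d['at'],xs.min(),xs.max(),ys.min(),ys.max(),atz(f,d['at'],.18))
for yw in(-.1,0,.1):print(yw,proj(w,[.557,.175,.189]),proj(w,[.557-.046*np.sin(yw),.175+.046*np.cos(yw),.155]))
```

```text
w 0.95 [322.6, 81.3] 291 352 20 151 [0.56321086 0.18178096 0.18      ]
a 0.98 [357.6, 152.9] 332 369 121 189 [0.45200149 0.23190334 0.18      ]
a 0.97 [383.0, 206.2] 356 400 178 260 [0.60260301 0.12035648 0.18      ]
b 0.92 [396.3, 392.7] 356 418 371 443 [0.35895523 0.35615365 0.18      ]
b 0.91 [298.0, 309.5] 288 319 279 354 [0.56168929 0.22383368 0.18      ]
-0.1 [313.83785297  90.49058651] [320.32074601  28.3036394 ]
0 [313.83785297  90.49058651] [314.20465556  27.94010539]
0.1 [313.83785297  90.49058651] [308.08961972  28.26751508]
```

View pics/w1.png

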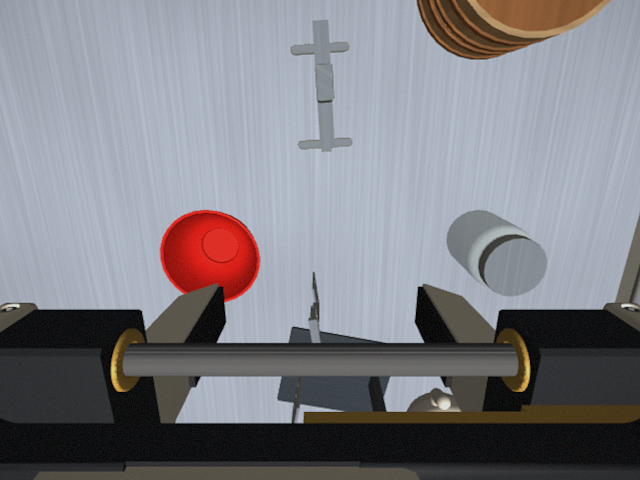

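Clip bar ends are at (321,21) and (326.5,151), with the stud at (324.5,82).

Run:
```python
from h import *
w=grab("wrist");print(env.observe()['tool_pos'],env.observe()['ee_rot'])
p=atz(w,(321,20.5),.155);q=atz(w,(326.5,151),.150)
print(p,q,(p+q)/2,np.linalg.norm(p-q),np.degrees(np.arctan2(-(p-q)[0],(p-q)[1])))
print('stud top',atz(w,(324.5,66),.189),atz(w,(324.5,101),.189))
g=cv2.cvtColor(w['img'],cv2.COLOR_RGB2BGR);cv2.imwrite('pics/z2.png',cv2.resize(g[10:160,270:370],None,fx=4,fy=4,interpolation=cv2.INTER_CUBIC))
a=grab("scene");b=grab("side")
S=[];
for nm,f in(('a',a),('b',b)):
  d=vision.cut_out(f,"clip")
  print(nm,[x['at'] for x in d],'pred stud top',proj(f,[.563,.18,.189]),'bar',proj(f,[.567,.134,.155]),proj(f,[.561,.226,.155]))
```

```text
[0.56013064 0.06927851 0.30576585] [-3.13998703e+00 -1.93780714e-04  1.56953873e+00]
[0.56196506 0.22409217 0.155     ] [0.56651581 0.12930043 0.15      ] [0.56424044 0.1766963  0.1525    ] 0.0950325335012429 2.748535894359303
stud top [0.56428487 0.18901104 0.189     ] [0.56434012 0.16661168 0.189     ]
a [[385.6, 209.4], [359.4, 158.2]] pred stud top [384.43972249 180.8848997 ] bar [372.11566206 204.46290514] [394.33981526 182.35360805]
b [[300.0, 310.6]] pred stud top [301.59816858 288.21682095] bar [304.78996582 278.24971664] [298.74835957 316.65494378]
```

View pics/z2.png

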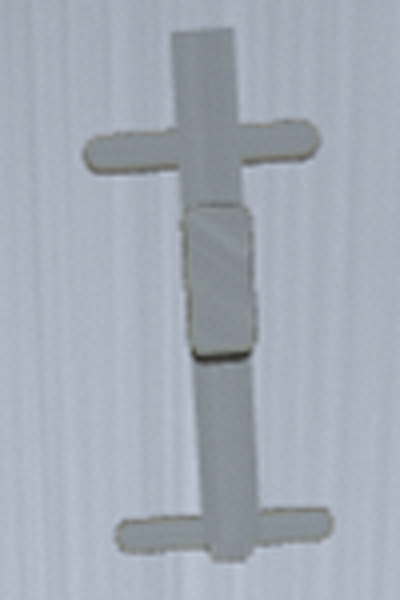

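Call:
servo_tool(
  deltas=[
    [[0.003,0.05,0],0.03],
    [[0.005,0.09,0],0.05],
    [[0.005,0.11,0],0.05],
    [[0.005,0.11,0],0.05],
    [[0.005,0.11,-0.04],0.05],
    [[0.005,0.11,-0.08],0.05],
    [[0.005,0.11,-0.12],0.05],
    [[0.005,0.11,-0.144],0.05],
  ],
)

```text
t: 3.05
tool_pos: [0.5636, 0.1775, 0.1594]
ee_rot: [-3.138, 0.002, 1.619]
contact_force: [0.5, -0.3, -0.2]
finger_gap: 0.997
finger_force: 0.0
```

Call:
servo_tool(
  deltas=[
    [[0,0,0],0],
    [[0,0,0],0],
  ],
)

```text
t: 3.25
tool_pos: [0.5654, 0.1792, 0.1631]
ee_rot: [-3.141, 0.0, 1.62]
contact_force: [0.7, 0.0, 0.1]
finger_gap: 1.0
finger_force: 0.0
```

Run:
```python
from h import *
w=grab("wrist","w2.png")
```

```text
(no output)
```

View pics/w2.png

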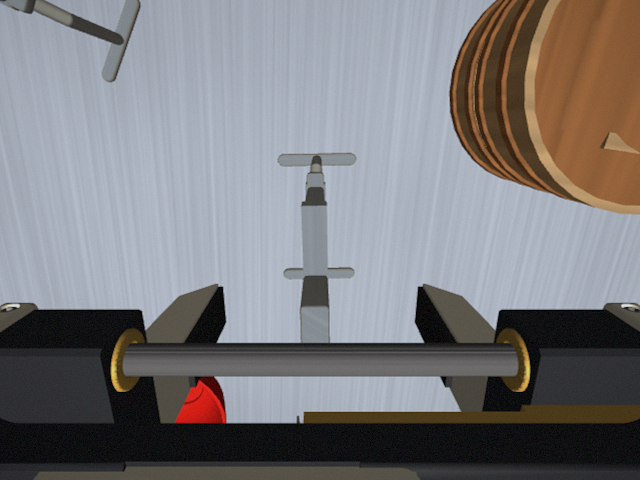

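The stud is centred between the fingers to within 1–2 mm and the yaw matches. I'll close.

Call:
servo_tool(
  deltas=[
    [[0,0,0],0],
    [[0,0,0],0],
    [[0,0,0],0],
    [[0,0,0],0],
    [[0,0,0],0],
    [[0,0,0],0],
    [[0,0,0],0],
    [[0,0,0],0],
  ],
  claw=0,
)

```text
t: 4.1
tool_pos: [0.565, 0.18, 0.1627]
ee_rot: [-3.141, -0.0, 1.621]
contact_force: [-0.1, -0.2, -0.2]
finger_gap: 0.355
finger_force: 0.0
```

Run:
```python
from h import *
f=grab("wrist","w3.png")
o=env.observe();print(o['finger_gap']*.092,o['finger_force'],o['tool_pos'],o['ee_rot'],o['contact_force'],o['torque'])
# bar end +y at z .155: visible edge row
d=vision.cut_out(f,"clip");print([(x['score'],x['at']) for x in d]);
for y in(.224,.226,.228):print(proj(f,[.562,y,.155]))
print('stud far top edge',proj(f,[.565,.1915,.189]))
g=cv2.cvtColor(f['img'],cv2.COLOR_RGB2GRAY);print(g[190:215,314].tolist(),g[270:345:3,314].tolist())
```

```text
0.028389683583619908 0.0 [0.56496378 0.18005587 0.16265541] [-3.14146959e+00 -2.94422991e-05  1.62090246e+00] [-0.76384881  0.6972169   0.4651805 ] [-0.01337936  0.01337554 -0.01647601]
[(0.97, [316.2, 254.3]), (0.93, [103.9, 29.7])]
[316.16178325 212.39484754]
[316.36507675 208.19535747]
[316.5698517  203.96526472]
stud far top edge [319.00477566 311.12640329]
[68, 67, 68, 72, 71, 72, 72, 71, 71, 73, 69, 68, 73, 75, 75, 75, 68, 99, 145, 161, 156, 155, 154, 157, 158] [159, 157, 157, 71, 71, 70, 70, 73, 73, 75, 72, 72, 74, 134, 154, 156, 161, 159, 153, 155, 150, 154, 155, 153, 139]
```

Call:
servo_tool(
  deltas=[
    [[0,0,0],0],
    [[0,0,0],0],
    [[0,0,0],0],
    [[0,0,0],0],
    [[0,0,0],0],
    [[0,0,0.01],0],
    [[0,0,0.03],0],
    [[0,0,0.06],0],
  ],
)

```text
t: 5.0
tool_pos: [0.5637, 0.1795, 0.2222]
ee_rot: [-3.138, 0.001, 1.621]
contact_force: [0.5, 0.4, -2.9]
finger_gap: 0.128
finger_force: 29.9
```

Call:
servo_tool(
  deltas=[
    [[0,0,0.04],0],
    [[0,0,0.08],0],
    [[0,-0.02,0.12],0],
    [[-0.01,-0.05,0.15],0],
    [[-0.02,-0.09,0.177],0],
    [[-0.03,-0.13,0.177],0],
    [[-0.04,-0.17,0.177],0],
    [[-0.05,-0.21,0.177],-0.05],
  ],
)

```text
t: 5.8
tool_pos: [0.5142, -0.0313, 0.4009]
ee_rot: [3.14, 0.0, 1.571]
contact_force: [0.9, -1.3, -2.8]
finger_gap: 0.127
finger_force: 30.0
```

Call:
servo_tool(
  deltas=[
    [[0,-0.05,0],0],
    [[0,-0.1,0],0],
    [[0,-0.14,0],0],
    [[0,-0.18,0],0],
    [[0,-0.22,0],0],
    [[0,-0.25,0],0],
    [[0,-0.26,0],0],
    [[0,-0.26,0],0],
  ],
)

```text
t: 6.6
tool_pos: [0.5143, -0.2916, 0.3996]
ee_rot: [-3.141, -0.0, 1.568]
contact_force: [0.0, 0.3, -2.8]
finger_gap: 0.129
finger_force: 30.0
```

Call:
servo_tool(
  deltas=[
    [[0,0,0],0],
    [[0,0,0],0],
  ],
)

```text
t: 6.8
tool_pos: [0.5157, -0.2876, 0.4001]
ee_rot: [3.141, -0.001, 1.574]
contact_force: [-0.1, 0.7, -2.1]
finger_gap: 0.126
finger_force: 30.0
```

Run:
```python
from h import *
f=grab("wrist","w4.png");o=env.observe();print(o['tool_pos'],o['ee_rot'],f['fx'])
for q in("hook","turner"):
  for d in vision.cut_out(f,q):print(q,d['score'],d['at'])
print(proj(f,[.488,-.186,.214]),proj(f,[.635,-.21,.2]))
g=cv2.cvtColor(f['img'],cv2.COLOR_RGB2BGR)
cv2.imwrite('pics/z4.png',cv2.resize(g[150:350,220:480],(780,600),interpolation=cv2.INTER_CUBIC))
grab("scene","s4.png");grab("side","b4.png")
```

```text
[ 0.5156172  -0.2878244   0.40017818] [ 3.14095137e+00 -4.63878385e-04  1.57391043e+00] 367.39425579074344
hook 0.69 [372.6, 117.6]
turner 0.97 [274.0, 241.8]
turner 0.63 [353.8, 10.9]
turner 0.6 [336.9, 110.2]
[287.48887443  99.95484167] [446.44640355 128.72007204]
```

View pics/w4.png

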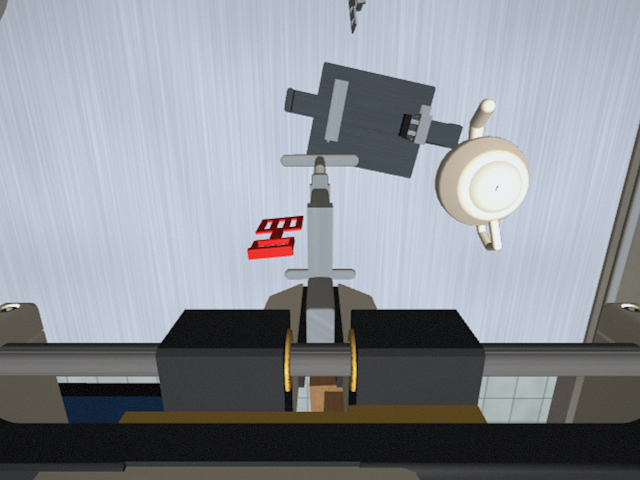

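Good view of the hook from above: lip at (290,100), turner bar along (338,110), buffer at (407,125), post end at about (458,135). I'll enlarge it.

Run:
```python
import cv2
g=cv2.imread('pics/w4.png');cv2.imwrite('pics/z4.png',cv2.resize(g[50:190,275:475],(800,560),interpolation=cv2.INTER_CUBIC))
```

```text
(no output)
```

View pics/z4.png

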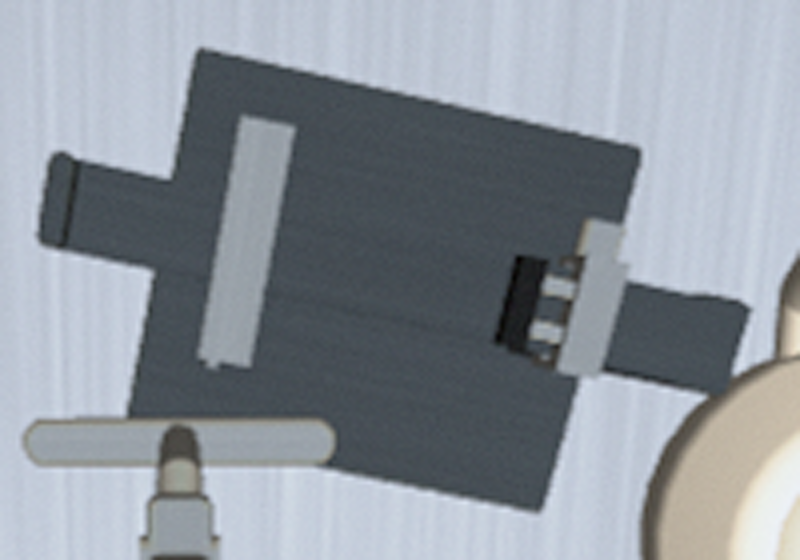

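Run:
```python
from h import *
f=grab("wrist")
P=lambda x,y,z:atz(f,(275+x/4,50+y/4),z)
a=P(78,162,.214);b=P(68,245,.214);print('lip',(a+b)/2)
yaw=[]
def ang(p,q):return np.degrees(np.arctan2((q-p)[1],(q-p)[0]))
print('plate',ang(P(200,50,.005),P(640,148,.005)),ang(P(540,512,.005),P(640,148,.005))-90,'bar',ang(P(226,363,.208),P(268,121,.208))-90,ang(P(252,367,.208),P(296,127,.208))-90)
print('prong edge',ang(P(170,181,.2),P(78,162,.2)),ang(P(748,305,.2),P(628,282,.2)), ang(P(78,162,.2),P(748,305,.2)))
L=(a+b)/2;c=P(247,242,.208);u=P(509,300,.21);e=(P(748,305,.2)+P(722,393,.2))/2
# lip base line from top of dark line's right side at z .2
print('c',c,'u',u,'end',e)
for t in(-11,-12,-12.6,-13):
    x=np.array([np.cos(np.radians(t)),np.sin(np.radians(t)),0]);y=np.array([-x[1],x[0],0])
    print(t,'bar',(c-L)@x,(c-L)@y,'buf',(u-L)@x,(u-L)@y,'end',(e-L)@x,(e-L)@y)
```

```text
lip [ 0.49275092 -0.1884448   0.214     ]
plate -11.339466261510774 -11.20144913479001 bar -9.542234051024877 -9.791978192983379
prong edge 169.18831041737968 169.93001732265134 -11.169075673666072
c [ 0.53136816 -0.19615972  0.208     ] u [ 0.59083558 -0.20851207  0.21      ] end [ 0.64696458 -0.21965988  0.2       ]
-11 bar 0.03937980865171632 -0.00020466456635228925 buf 0.10011158373283552 -0.0009831409109006977 end 0.15733644421879053 -0.0012162187996371237
-12 bar 0.03937738280531357 0.0004826390310646895 buf 0.10011349442849382 0.0007641968746075684 end 0.15733370706106778 0.0015298660082802655
-12.6 bar 0.0393701696266905 0.0008949640194603997 buf 0.10010000263738031 0.001812521873986221 end 0.1573090599275178 0.0031773467393085104
-13 bar 0.039362962226651046 0.001169795611957374 buf 0.100084909583928 0.002511301878344888 end 0.15728304453204836 0.004275484804191397
```

Call:
servo_tool(
  deltas=[
    [[-0.04,0.02,0],-0.05],
    [[-0.07,0.05,0],-0.1],
    [[-0.077,0.09,0],-0.15],
    [[-0.077,0.113,0],-0.196],
    [[-0.077,0.113,-0.04],-0.196],
    [[-0.077,0.113,-0.08],-0.196],
    [[-0.077,0.113,-0.12],-0.196],
    [[-0.077,0.113,-0.158],-0.196],
  ],
)

```text
t: 7.9
tool_pos: [0.4379, -0.1767, 0.2406]
ee_rot: [3.141, 0.0, 1.375]
contact_force: [-0.2, -0.6, -2.9]
finger_gap: 0.13
finger_force: 30.0
```

Call:
servo_tool(
  deltas=[
    [[0,0,0],0],
    [[0,0,0],0],
    [[0,0,0],0],
  ],
)

```text
t: 8.2
tool_pos: [0.4397, -0.1775, 0.2441]
ee_rot: [3.138, 0.001, 1.375]
contact_force: [1.3, -0.3, -2.0]
finger_gap: 0.126
finger_force: 30.0
```

Run:
```python
from h import *
a=grab("scene","s5.png");b=grab("side","b5.png");o=env.observe();print(o['tool_pos'],o['ee_rot'],o['contact_force'])
A=cv2.imread('pics/s5.png');B=cv2.imread('pics/b5.png')
def c(i,x,y,w,h,s):return cv2.resize(i[y:y+h,x:x+w],None,fx=s,fy=s,interpolation=cv2.INTER_CUBIC)
cv2.imwrite('pics/z5.png',np.hstack([c(A,190,190,133,200,3),c(B,290,90,133,200,3)]))
```

```text
[ 0.43960769 -0.17755322  0.24400814] [3.13747566e+00 9.30191948e-04 1.37471072e+00] [-0.51950138  0.5235188  -1.41390927]
```

View pics/z5.png

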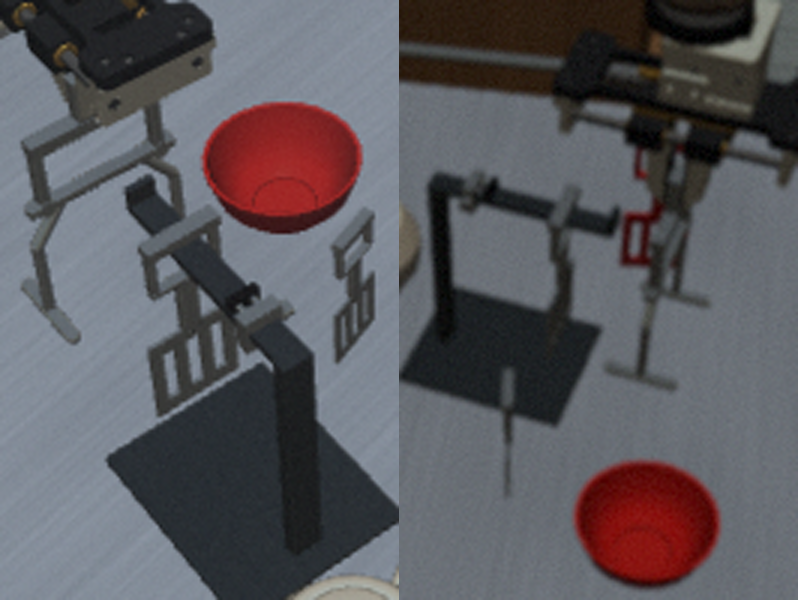

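The clip hangs upright just before the lip, with the opening facing it. I'll compare predicted and seen pixels for the clip and the lip.

Run:
```python
from h import *
a=grab("scene");b=grab("side");o=env.observe();T=o['tool_pos'];print(T,o['contact_force'])
th=-.196;X=np.array([np.cos(th),np.sin(th),0]);Y=np.array([-X[1],X[0],0]);Z=np.array([0,0,1.])
S=np.array([.492,-.1875,.2]);G=T+Z*.0093
for n,f,ox,oy,k,off in(('a',a,190,190,3,0),('b',b,290,90,3,399)):
    q=lambda p:np.round((proj(f,p)-[ox,oy])*k+[off,0])
    print(n,'lip',q(S-.003*X+.014*Z),'lip base -y',q(S-.01*Y+.014*Z),q(S+.01*Y+.014*Z))
    print(' bar underside ends',[q(G+s*.046*Y-.027*Z) for s in(-1,1)],'lever top ends',[q(G+s*.054*Y-.068*Z) for s in(-1,1)],'feet',[q(G+s*.052*Y-.172*Z+r*.033*X) for s in(-1,1) for r in(-1,1)])
```

```text
[ 0.43903856 -0.17738192  0.24337466] [-0.34365953 -0.63815871 -2.29081914]
a lip [137. 184.] lip base -y [125. 194.] [153. 179.]
 bar underside ends [array([ 24., 157.]), array([152.,  93.])] lever top ends [array([ 22., 209.]), array([168., 133.])] feet [array([ 22., 285.]), array([ 73., 345.]), array([151., 214.]), array([205., 270.])]
b lip [612. 210.] lip base -y [613. 201.] [605. 217.]
 bar underside ends [array([690., 178.]), array([657., 252.])] lever top ends [array([688., 210.]), array([650., 296.])] feet [array([711., 307.]), array([641., 289.]), array([678., 390.]), array([605., 370.])]
```

Call:
servo_tool(
  deltas=[
    [[0.0098,-0.0019,0],0],
    [[0.0196,-0.0039,0],0],
    [[0.0294,-0.0058,0],0],
    [[0.0392,-0.0078,0],0],
    [[0.049,-0.0097,0],0],
    [[0.0589,-0.0117,0],0],
    [[0.0687,-0.0136,0],0],
    [[0.0687,-0.0136,0],0],
  ],
)

```text
t: 9.2
tool_pos: [0.5082, -0.1906, 0.2416]
ee_rot: [3.141, -0.0, 1.375]
contact_force: [-0.3, -0.3, -1.6]
finger_gap: 0.13
finger_force: 30.0
```

```bash
cat >> h.py <<'E'
def st():
    o=env.observe();th=-.196;X=np.array([np.cos(th),np.sin(th),0]);Y=np.array([-X[1],X[0],0])
    d=o['tool_pos']-np.array([.492,-.1875,.2]);F=o['contact_force']
    print('hook-frame grip x,y,z mm',np.round(1e3*np.array([d@X,d@Y,d[2]+.0093]),1),'F x,y,z',np.round([F@X,F@Y,F[2]],2),'yaw',round(o['ee_rot'][2],3),'t',round(o['t'],2))
def duo(name,y0=190):
    A=cv2.cvtColor(grab("scene")['img'],4);B=cv2.cvtColor(grab("side")['img'],4)
    c=lambda i,x,y,w,h,s:cv2.resize(i[y:y+h,x:x+w],None,fx=s,fy=s,interpolation=cv2.INTER_CUBIC)
    cv2.imwrite('pics/'+name,np.hstack([c(A,210,200,133,150,3),c(B,270,110,133,150,3)]))
E
python3 -c "
from h import *
st();duo('z6.png');st()"
```

```text
hook-frame grip x,y,z mm [16.5  0.1 50.9] F x,y,z [-0.2  -0.31 -1.65] yaw 1.375 t 9.2
hook-frame grip x,y,z mm [14.9 -0.  50.8] F x,y,z [ 0.24  0.32 -0.9 ] yaw 1.375 t 9.3
```

View pics/z6.png

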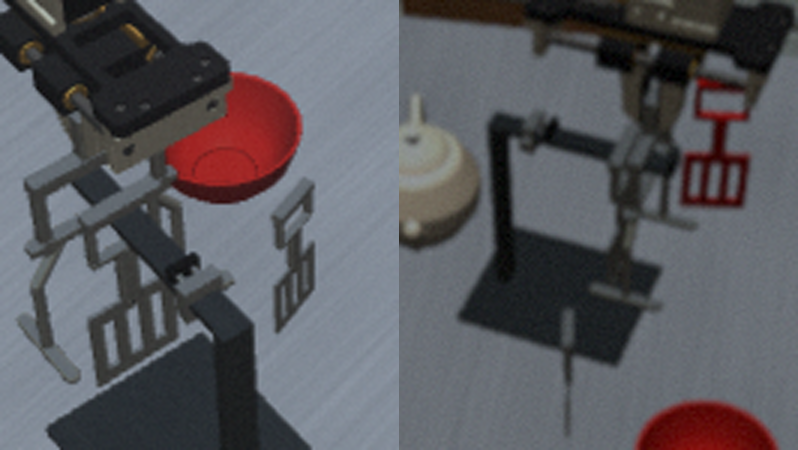

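The prong now passes through the clip's opening, and the turner bar hasn't moved (crop 80–178, ~195). I'll lower.

Call:
servo_tool(
  deltas=[
    [[0,0,-0.005],0],
    [[0,0,-0.01],0],
    [[0,0,-0.014],0],
    [[0,0,-0.018],0],
    [[0,0,-0.02],0],
    [[0,0,-0.0215],0],
    [[0,0,-0.0215],0],
    [[0,0,-0.0215],0],
  ],
)

```text
t: 10.1
tool_pos: [0.5068, -0.1906, 0.2203]
ee_rot: [3.141, -0.0, 1.375]
contact_force: [0.5, 0.2, -1.5]
finger_gap: 0.129
finger_force: 30.0
```

```bash
python3 -c "
from h import *
st();env.observe();grab('side');st();grab('side');st()"
```

```text
hook-frame grip x,y,z mm [15.1 -0.2 29.6] F x,y,z [ 0.46  0.27 -1.5 ] yaw 1.375 t 10.1
hook-frame grip x,y,z mm [15.2 -0.1 29.7] F x,y,z [-0.44 -0.23 -3.05] yaw 1.375 t 10.15
hook-frame grip x,y,z mm [15.2 -0.1 29.7] F x,y,z [ 0.07  0.34 -2.01] yaw 1.375 t 10.2
```

Call:
servo_tool(
  deltas=[
    [[0,0,-0.001],0],
    [[0,0,-0.002],0],
    [[0,0,-0.0025],0],
    [[0,0,-0.003],0],
    [[0,0,-0.003],0],
    [[0,0,-0.003],0],
  ],
)

```text
t: 10.8
tool_pos: [0.5067, -0.1906, 0.2176]
ee_rot: [3.142, 0.0, 1.375]
contact_force: [-1.4, 0.1, 1.1]
finger_gap: 0.131
finger_force: 30.0
```

```bash
python3 -c "
from h import *
st();grab('side');st();grab('side');st()"
```

```text
hook-frame grip x,y,z mm [15.  -0.1 26.9] F x,y,z [-1.35 -0.21  1.05] yaw 1.375 t 10.8
hook-frame grip x,y,z mm [15.  -0.1 26.8] F x,y,z [-2.98 -0.4   3.79] yaw 1.375 t 10.85
hook-frame grip x,y,z mm [15.  -0.2 26.8] F x,y,z [-2.61 -0.11  4.14] yaw 1.375 t 10.9
```

Call:
servo_tool(
  deltas=[
    [[0,0,0.001],0],
    [[0.0039,-0.0008,0.001],0],
    [[0.0078,-0.0016,0.001],0],
    [[0.0118,-0.0023,0.001],0],
    [[0.0157,-0.0031,0.001],0],
    [[0.0196,-0.0039,0.001],0],
    [[0.0196,-0.0039,0.001],0],
  ],
)

```text
t: 11.6
tool_pos: [0.5269, -0.1945, 0.2181]
ee_rot: [3.141, -0.0, 1.375]
contact_force: [-0.3, 0.3, -1.0]
finger_gap: 0.127
finger_force: 30.0
```

```bash
python3 -c "
from h import *
st();grab('side');st();grab('side');st()"
```

```text
hook-frame grip x,y,z mm [35.6 -0.1 27.4] F x,y,z [-0.32  0.23 -1.  ] yaw 1.375 t 11.6
hook-frame grip x,y,z mm [35.4 -0.1 27.4] F x,y,z [-0.25 -0.45 -2.27] yaw 1.375 t 11.65
hook-frame grip x,y,z mm [35.2 -0.1 27.5] F x,y,z [-0.1   0.49 -2.26] yaw 1.375 t 11.7
```

Call:
servo_tool(
  deltas=[
    [[0.0049,-0.001,0],0],
    [[0.0098,-0.0019,0],0],
    [[0.0147,-0.0029,0],0],
    [[0.0196,-0.0039,0],0],
    [[0.0245,-0.0049,0],0],
    [[0.0294,-0.0058,0],0],
    [[0.0343,-0.0068,0],0],
    [[0.0343,-0.0068,0],0],
  ],
)

```text
t: 12.5
tool_pos: [0.5615, -0.2014, 0.2182]
ee_rot: [3.141, -0.0, 1.375]
contact_force: [0.9, -0.0, -1.4]
finger_gap: 0.127
finger_force: 30.0
```

```bash
python3 -c "
from h import *
st();duo('z7.png');st()"
```

```text
hook-frame grip x,y,z mm [70.9 -0.  27.5] F x,y,z [ 0.91  0.18 -1.37] yaw 1.375 t 12.5
hook-frame grip x,y,z mm [70.2 -0.1 27.5] F x,y,z [ 0.2   0.3  -1.77] yaw 1.375 t 12.6
```

View pics/z7.png

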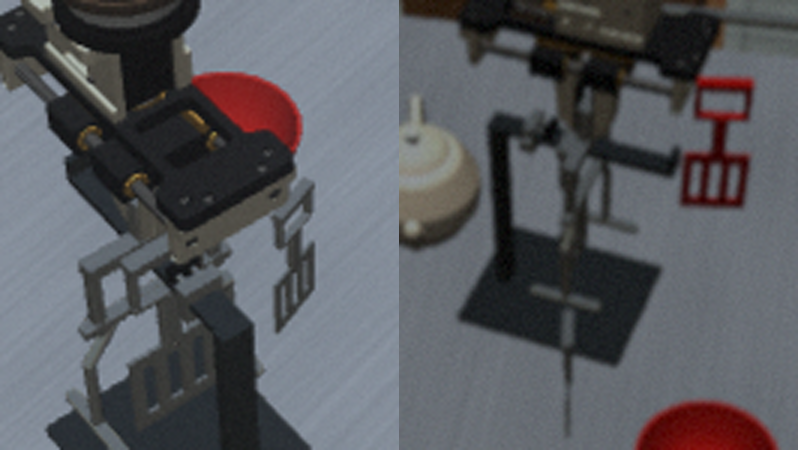

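The turner has slid along with the clip, close to the buffer. From here I go in small steps, feeling for it.

Call:
servo_tool(
  deltas=[
    [[0.002,-0.0004,0],0],
    [[0.0039,-0.0008,0],0],
    [[0.0059,-0.0012,0],0],
    [[0.0069,-0.0014,0],0],
    [[0.0069,-0.0014,0],0],
  ],
)

```text
t: 13.1
tool_pos: [0.5677, -0.2027, 0.2182]
ee_rot: [3.141, -0.0, 1.375]
contact_force: [0.6, 0.1, -2.1]
finger_gap: 0.129
finger_force: 30.0
```

Call:
servo_tool(
  deltas=[
    [[0.001,-0.0002,0],0],
    [[0.002,-0.0004,0],0],
    [[0.002,-0.0004,0],0],
  ],
)

```text
t: 13.4
tool_pos: [0.5697, -0.2031, 0.2182]
ee_rot: [3.141, -0.0, 1.375]
contact_force: [-0.7, 0.5, -2.0]
finger_gap: 0.128
finger_force: 30.0
```

Call:
servo_tool(
  deltas=[
    [[0.001,-0.0002,0],0],
    [[0.0015,-0.0003,0],0],
    [[0.0015,-0.0003,0],0],
  ],
)

```text
t: 13.7
tool_pos: [0.5711, -0.2034, 0.2182]
ee_rot: [3.141, -0.0, 1.375]
contact_force: [0.2, 0.6, -1.3]
finger_gap: 0.128
finger_force: 30.0
```

```bash
python3 -c "
from h import *
st();grab('side');st();grab('side');st()"
```

```text
hook-frame grip x,y,z mm [80.7 -0.2 27.5] F x,y,z [ 0.08  0.58 -1.28] yaw 1.375 t 13.7
hook-frame grip x,y,z mm [80.7 -0.2 27.5] F x,y,z [-0.26 -0.48 -1.82] yaw 1.375 t 13.75
hook-frame grip x,y,z mm [80.7 -0.2 27.5] F x,y,z [-0.99  0.28 -2.2 ] yaw 1.375 t 13.8
```

Call:
servo_tool(
  deltas=[
    [[0.001,-0.0002,0],0],
    [[0.001,-0.0002,0],0],
  ],
)

```text
t: 14.0
tool_pos: [0.5721, -0.2036, 0.2182]
ee_rot: [3.141, -0.0, 1.375]
contact_force: [-0.5, 0.9, -2.2]
finger_gap: 0.128
finger_force: 30.0
```

Call:
servo_tool(
  deltas=[
    [[0.001,-0.0002,0],0],
    [[0.001,-0.0002,0],0],
  ],
)

```text
t: 14.2
tool_pos: [0.573, -0.2038, 0.2182]
ee_rot: [-3.141, -0.0, 1.375]
contact_force: [-0.5, 0.3, -1.3]
finger_gap: 0.131
finger_force: 30.0
```

```bash
python3 -c "
from h import *
st();grab('side');st();grab('side');st()"
```

```text
hook-frame grip x,y,z mm [82.6 -0.2 27.5] F x,y,z [-0.6   0.2  -1.28] yaw 1.375 t 14.2
hook-frame grip x,y,z mm [82.6 -0.2 27.5] F x,y,z [-0.53 -1.   -1.14] yaw 1.375 t 14.25
hook-frame grip x,y,z mm [82.6 -0.2 27.5] F x,y,z [-0.79 -1.05 -0.58] yaw 1.375 t 14.3
```

Call:
servo_tool(
  deltas=[
    [[0.001,-0.0002,0],0],
    [[0.001,-0.0002,0],0],
  ],
)

```text
t: 14.5
tool_pos: [0.5735, -0.2039, 0.2181]
ee_rot: [-3.14, -0.0, 1.375]
contact_force: [-3.2, 0.3, -0.7]
finger_gap: 0.127
finger_force: 30.0
```

Call:
servo_tool(
  deltas=[
    [[0.001,-0.0002,0],0],
    [[0.001,-0.0002,0],0],
  ],
)

```text
t: 14.7
tool_pos: [0.5742, -0.204, 0.218]
ee_rot: [-3.14, -0.0, 1.375]
contact_force: [-3.9, 0.7, 0.6]
finger_gap: 0.129
finger_force: 30.0
```

```bash
python3 -c "
from h import *
st();grab('side');st();grab('side');st()"
```

```text
hook-frame grip x,y,z mm [83.8 -0.2 27.3] F x,y,z [-4.   -0.12  0.65] yaw 1.375 t 14.7
hook-frame grip x,y,z mm [83.8 -0.2 27.4] F x,y,z [-5.33  0.67  0.41] yaw 1.375 t 14.75
hook-frame grip x,y,z mm [83.8 -0.2 27.3] F x,y,z [-5.42 -0.26 -0.08] yaw 1.375 t 14.8
```

The buffer contact is clear (~5 N). I'll continue gently to about 8 N.

Call:
servo_tool(
  deltas=[
    [[0.001,-0.0002,0],0],
    [[0.001,-0.0002,0],0],
  ],
)

```text
t: 15.0
tool_pos: [0.5746, -0.2041, 0.2179]
ee_rot: [-3.138, -0.0, 1.375]
contact_force: [-6.8, 1.9, 1.7]
finger_gap: 0.128
finger_force: 30.0
```

```bash
python3 -c "
from h import *
st();grab('side');st();grab('side');st()"
```

```text
hook-frame grip x,y,z mm [84.3 -0.2 27.2] F x,y,z [-7.06  0.54  1.68] yaw 1.375 t 15.0
hook-frame grip x,y,z mm [84.3 -0.2 27.2] F x,y,z [-6.69  0.35  2.66] yaw 1.375 t 15.05
hook-frame grip x,y,z mm [84.3 -0.2 27.2] F x,y,z [-6.38  0.81  0.99] yaw 1.375 t 15.1
```

Call:
servo_tool(
  deltas=[
    [[0.0008,-0.0002,0],0],
    [[0.0008,-0.0002,0],0],
    [[0.0008,-0.0002,0],0],
    [[0.0008,-0.0002,0],0],
    [[0.0008,-0.0002,0],0],
    [[0.0008,-0.0002,0],0],
    [[0.0008,-0.0002,0],0],
    [[0.0008,-0.0002,0],0],
  ],
)

```text
t: 15.9
tool_pos: [0.575, -0.2042, 0.2178]
ee_rot: [-3.138, -0.0, 1.375]
contact_force: [-7.4, 2.2, 1.6]
finger_gap: 0.127
finger_force: 30.0
```

```bash
python3 -c "
from h import *
st();grab('side');st();grab('side');st()"
```

```text
hook-frame grip x,y,z mm [84.7 -0.2 27.1] F x,y,z [-7.68  0.68  1.64] yaw 1.375 t 15.9
hook-frame grip x,y,z mm [84.7 -0.2 27.2] F x,y,z [-7.11 -0.13  1.86] yaw 1.375 t 15.95
hook-frame grip x,y,z mm [84.7 -0.2 27.2] F x,y,z [-7.62  0.18  1.76] yaw 1.375 t 16.0
```

Call:
servo_tool(
  deltas=[
    [[-0.001,0.0002,0],0],
    [[-0.002,0.0004,0],0],
    [[-0.003,0.0006,0],0],
    [[-0.004,0.0008,0],0],
    [[-0.005,0.001,0],0],
    [[-0.0055,0.0011,-0.0005],0],
    [[-0.0055,0.0011,-0.0005],0],
  ],
)

```text
t: 16.7
tool_pos: [0.5719, -0.2036, 0.2181]
ee_rot: [3.14, 0.0, 1.375]
contact_force: [0.6, -0.5, -2.0]
finger_gap: 0.127
finger_force: 30.0
```

```bash
python3 -c "
from h import *
st();grab('side');st();grab('side');st()"
```

```text
hook-frame grip x,y,z mm [81.5 -0.2 27.4] F x,y,z [ 0.74 -0.4  -2.01] yaw 1.375 t 16.7
hook-frame grip x,y,z mm [81.4 -0.2 27.3] F x,y,z [-0.8   0.51 -1.93] yaw 1.375 t 16.75
hook-frame grip x,y,z mm [81.3 -0.2 27.3] F x,y,z [-0.13 -0.14 -1.7 ] yaw 1.375 t 16.8
```

Force is off, so I'll set the bar down the last 0.5 mm and open the fingers.

Call:
servo_tool(
  deltas=[
    [[0,0,-0.0003],0],
    [[0,0,-0.0006],0],
    [[0,0,-0.0006],0],
  ],
)

```text
t: 17.1
tool_pos: [0.5716, -0.2035, 0.2176]
ee_rot: [3.141, 0.0, 1.375]
contact_force: [-1.0, 1.0, 0.4]
finger_gap: 0.129
finger_force: 30.0
```

Call:
servo_tool(
  deltas=[
    [[0,0,0],0],
    [[0,0,0],0],
    [[0,0,0],0],
    [[0,0,0],0],
    [[0,0,0],0],
    [[0,0,0],0],
    [[0,0,0],0],
    [[0,0,0],0],
  ],
  claw=60,
)

```text
t: 17.9
tool_pos: [0.5713, -0.2035, 0.2171]
ee_rot: [3.142, -0.0, 1.375]
contact_force: [-0.3, 0.3, -0.7]
finger_gap: 0.597
finger_force: 0.0
```

Call:
servo_tool(
  deltas=[
    [[0,0,0.003],0],
    [[0,0,0.01],0],
    [[0,0,0.03],0],
    [[0,0,0.06],0],
    [[0,0,0.1],0],
    [[0,0,0.14],0],
    [[-0.03,0.02,0.17],0],
    [[-0.06,0.05,0.2],0],
  ],
)

```text
t: 18.7
tool_pos: [0.5119, -0.1556, 0.4178]
ee_rot: [3.14, 0.0, 1.372]
contact_force: [0.9, -0.1, 0.1]
finger_gap: 0.605
finger_force: 0.0
```

Call:
servo_tool(
  deltas=[
    [[-0.05,0.05,0.03],0],
    [[-0.08,0.1,0.05],0],
    [[-0.08,0.14,0.05],0],
    [[-0.08,0.18,0.05],0],
    [[-0.08,0.18,0.05],0],
    [[-0.08,0.18,0.05],0],
  ],
)

```text
t: 19.3
tool_pos: [0.4321, 0.0279, 0.4672]
ee_rot: [3.139, 0.0, 1.38]
contact_force: [-0.0, -1.0, -0.0]
finger_gap: 0.599
finger_force: 0.0
```

```bash
python3 -c "
from h import *
duo('z8.png');print(env.observe()['t'])"
```

```text
19.4
```

View pics/z8.png

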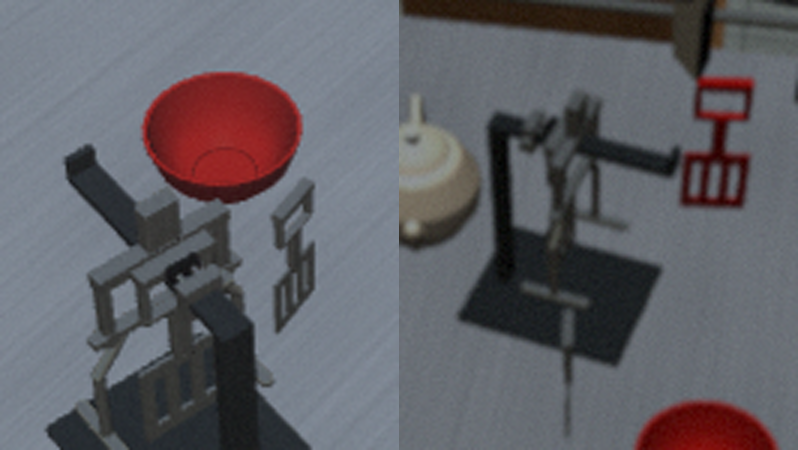

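Both hang level side by side near the buffer, with the clip bar at about (155,245) and the turner bar at about (175,255). I'll let them settle briefly and hand in.

Call:
servo_tool(
  deltas=[
    [[0,0,0],0],
    [[0,0,0],0],
    [[0,0,0],0],
    [[0,0,0],0],
    [[0,0,0],0],
    [[0,0,0],0],
    [[0,0,0],0],
    [[0,0,0],0],
  ],
)

```text
t: 20.2
tool_pos: [0.4324, 0.0254, 0.466]
ee_rot: [3.142, -0.0, 1.375]
contact_force: [0.2, 0.2, 0.7]
finger_gap: 0.597
finger_force: 0.0
```

```bash
python3 -c "
from h import *
print(order.close_job())"
```

```text
the job is handed in; nothing more can be done
None
```

The job is handed in at about 20 s with no verdict returned: the plate gripper hangs beside the turner on the prong, after pressing it into the buffer at about 7.5 N wrist force for just under a second, and both looked level in the last picture.

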